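Free the stuck mould clamp

TASK

On the pottery bench stand two mould clamps with black wing knobs, stuck with dried slip. Open the one holding the blue-banded plaster mould: break its knob loose with a short firm twist anticlockwise (seen from above), then turn it on by a quarter turn in all, until the wing lies square across the clamp's bridge, and let go. Leave the knob of the red-banded clamp shut and the clay tumbler standing where it is.

Things in the scene. Friction and masses are not known exactly. Their poses are not given: they have to be found in the camera images.
- blue_knob_grip (a point): Grip point of the blue-banded clamp's black wing knob: on its vertical axis, 187 mm above the table, 12 mm below the wing's top, 24 mm above the 60 mm disc at its foot. Wing: bar 56 long, 16 thick, 36 high, along this point's x; y is across its flat faces (pinch these), z up; turns with the knob. Fixed clamp: base 200 x 105, aluminium bridge 190 x 34 with its top at 143 mm; shut, wing along bridge.
- blue_knob (a joint): Turn of that knob (rad): 0 shut, grows anticlockwise seen from above, 1.57 = wing square across the bridge, hard stop at 1.75. Stuck: it takes about 0.3 to 0.5 N m over the first 0.25 rad (grip with 60 N or more; it may spring back if let go there), gives way with a small snap, and beyond 0.55 rad turns freely (about 0.04 N m), stays where left and does not rise. One grasp does it.
- red_knob (a joint): Turn of the like knob, 0 shut, of the identical clamp whose white mould has red bands; it stands on the other side of the bench's middle (y = 0), over 300 mm away from axis to axis, and its top is 199 mm above the table too. It must stay shut.
- tumbler_center (a point): Centre (half-way up) of a loose unfired clay-coloured tumbler, 64 mm across and 85 mm high, standing upright between the clamps; z is up. Not to be moved.

How it is judged:
By the outcome, as a careful person would: the job done as asked, in the order asked, and still so for the second after the job is handed in, with the robot touching nothing.
It also fails if it takes over 29 s, if anything falls off the work surface, if the arm or the gripper's body presses on something with over 40 N, if the wrist force passes 120 N, or if a joint passes its speed limit or range.

ROBOT

A 6-joint arm with a two-finger parallel gripper is mounted at the origin on the work surface. World frame = base frame: x ahead of the robot, y to its left, z up, the work surface at z = 0. Lengths are in mm, angles in rad, forces in N, time in s.
With the tool pointing down it reaches from about 200 to 875 mm from the base axis. Payload 3.4 kg.
Tool frame: the origin (TCP) lies midway between the tips of the shut fingers; the grasp point (between the pads) lies 19 mm behind it; z points along the fingers, y is the line along which they close (so a half turn about z gives the same grasp; the last joint's range is limited). The gripper opens to 94 mm and grips with 3 to 60 N. Pads are 16 mm wide; open, the fingers measure 119 mm over their backs; the gripper's body (75 mm by 177 mm) begins 78 mm behind the grasp point.
Start: joints at [1.05, 0.276, 1.505, -0, 1.361, -0.121], TCP at [223.83, 529.684, 205.493] pointing down, gripper open.
Joint ranges: [-2.89, 2.89], [-0.75, 2.08], [0.22, 2.7], [-1.18, 4.32], [0.11, 2.71], [-2.7, 2.7]. Speed limits (rad/s): [2.57, 2.57, 3.14, 3.14, 3.14, 3.14].

INTERFACE

Orientations are given as a unit quaternion [w, x, y, z].
In Python, from rig import bot, eyes gives the robot as it stands.
- The arm moves only by the tool servo_tool, never from a script. Its argument "steps" is a list of rows, each a list of 5 numbers: the finger opening in cm, from 0 to 9.4, then the shift along the world's x, y, z in cm, then the turn about the world's z in degrees. In form: [[jaw, x, y, z, yaw], ...]. A call has 1 to 12 rows; each row shifts and turns the commanded pose from where the row before left it; what a row does not reach is not made up. A row lasts 1/10 s, in which the tool goes at most 50 mm and 8.59 degrees, less where a joint would pass 70% of its speed; a pose out of reach is approached as far as the arm can. A call with a gripper value outside its range is refused whole. The fingers move at their own pace and stop on an object; "force" is the grip in N (left out, the last holds). Time passes only in rows, so rows that do not move let the fingers close. It gives the time, the measured TCP pose, the force, the opening and the grip force at its end, in the units of the state.
- bot.get_state(): the state, without advancing time (a new reading comes with each control period).
- eyes.capture(name): name is "scene" or "top"; returns the picture (420x560x3 uint8, blue, green, red); there is no depth.
- eyes.camera_info(name): a dict with "fx", "fy", "cx", "cy" (pixels), "pose" (4x4, takes a point from camera to world coordinates). Camera axes: x right, y down, z forward; pixel columns grow to the right and rows downward; lengths in mm; the calibration is good to about 2 mm. A picture is of the moment at which its call begins. camera_info takes no time and is no camera call.
- bot.hand_in(): hands the job in; it is judged then, once.
The state is a dict: "time_s": time; "joints": joint angles; "dq": joint speeds; "joint_efforts": joint torques, N m; "ee_pos": TCP position; "tcp_rot": TCP orientation; "wrist_force": force on the tool from outside, world axes, zero at the start; "wrist_torque": the same for the moment, N m; "finger_gap": finger opening in mm; "grasp_force": force on a finger pad.
Only numpy, scipy, OpenCV 4.12 (cv2) and the standard library are available. Lean on these libraries where they do the work, as an engineer would, in place of code of your own. Each camera call takes 0.05 s, during which the arm holds its last target. There are 200 camera calls.

## Working session

There is one attempt and no reset: what is moved stays moved. The work goes in short steps, Python scripts to look and compute and a tool call to move; the robot and the scene stay as the last step left them, time stands still between calls to the robot, and variables do not carry over. Pictures are saved under pics/ and viewed, at most 10 in all, crops included, and the job is handed in when it is done.

Besides the shell and the picture viewer there is one more tool, called after ">>>" by a JSON object that holds its "api" and its "payload", one argument or row to a line. servo_tool: Moves the arm, as the interface text tells. Its arguments: {"type":"object","properties":{"steps":{"type":"array","items":{"type":"array","items":{"type":"number"}}},"force":{"type":"number"}},"required":["steps"]}

```bash
mkdir -p pics; python3 - <<'E'
from rig import bot, eyes
import cv2
for n in ("scene","top"):
    cv2.imwrite(f"pics/{n}0.png",eyes.capture(n)); c=eyes.camera_info(n); print(n,c)
s=bot.get_state(); print(s)
E
```

```text
scene {'fx': 401.1702087736401, 'fy': 401.1702087736401, 'cx': 282.48816999675876, 'cy': 206.4714923288197, 'pose': array([[-2.43157125e-01,  7.00298674e-01, -6.71160472e-01,
         1.05999294e+03],
       [ 9.69981455e-01,  1.77871771e-01, -1.65824033e-01,
         1.29124729e+02],
       [ 3.25415142e-03, -6.91334507e-01, -7.22527515e-01,
         7.08535323e+02],
       [ 0.00000000e+00,  0.00000000e+00,  0.00000000e+00,
         1.00000000e+00]])}
top {'fx': 393.30367024447855, 'fy': 393.30367024447855, 'cx': 272.3988592405999, 'cy': 212.443717029574, 'pose': array([[-1.84708765e-02, -9.89777877e-01,  1.41416337e-01,
         4.53225989e+02],
       [-9.98808322e-01,  2.46571444e-02,  4.21184072e-02,
        -1.76134475e+01],
       [-4.51747907e-02, -1.40469850e-01, -9.89053820e-01,
         9.37483868e+02],
       [ 0.00000000e+00,  0.00000000e+00,  0.00000000e+00,
         1.00000000e+00]])}
{'time_s': 0.1, 'joints': array([ 1.05003596e+00,  2.76515443e-01,  1.50596394e+00,  1.38748992e-06,
        1.36067197e+00, -1.20986004e-01]), 'dq': array([ 0.00075837, -0.00189023, -0.00334309, -0.00097922, -0.001125  ,
       -0.00095337]), 'joint_efforts': array([ 2.00727482e-03, -4.05454302e+01, -2.37779403e+01,  7.05839368e-02,
        2.99032184e-02, -6.49834124e-05]), 'ee_pos': array([223.55258665, 529.24249289, 204.71749913]), 'tcp_rot': array([-2.46447100e-04,  1.98558844e-01,  9.80088658e-01, -7.39358386e-04]), 'wrist_force': array([-0.02989224,  0.03473145,  0.67987818]), 'wrist_torque': array([-0.02113494, -0.02924645,  0.01984352]), 'grasp_force': 0.0, 'finger_gap': 94.15889509915539}
```

View pics/top0.png

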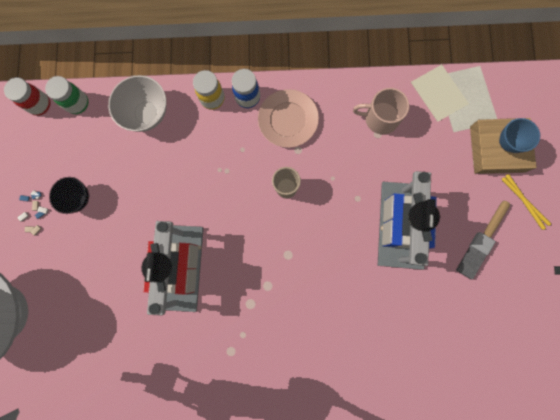

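View pics/scene0.png

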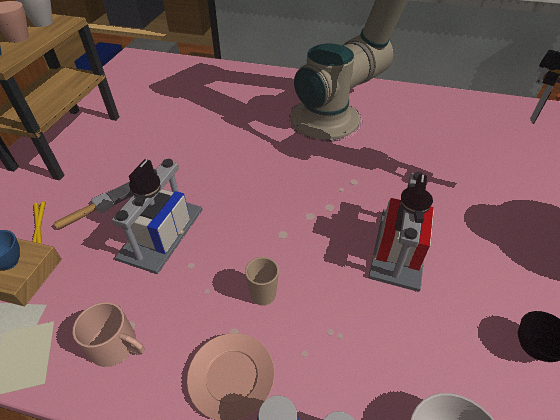

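Top view: the blue-banded clamp has its knob at about (424,216) and bridge ends at (422,178) and (421,258). The red clamp's knob is at (157,268) and the tumbler at (287,182). In the scene view the blue clamp's knob is at about (145,178). I'll crop closer to get the knob's axis and the wing's direction.

```bash
cat > h.py <<'E'
import numpy as np, cv2
from rig import bot, eyes
def ray(n,u,v):
    c=eyes.camera_info(n); P=c["pose"]
    return P[:3,3], P[:3,:3]@np.array([(u-c["cx"])/c["fx"],(v-c["cy"])/c["fy"],1])
def plane(n,u,v,z):
    o,d=ray(n,u,v); return (o+d*(z-o[2])/d[2])[:2].round(1)
def proj(n,p):
    c=eyes.camera_info(n); P=c["pose"]; q=P[:3,:3].T@(np.array(p)-P[:3,3])
    return np.array([c["fx"]*q[0]/q[2]+c["cx"],c["fy"]*q[1]/q[2]+c["cy"]]).round(1)
E
python3 - <<'E'
from h import *
t=cv2.imread("pics/top0.png"); s=cv2.imread("pics/scene0.png")
a=cv2.resize(t[165:275,375:455],None,fx=5,fy=5,interpolation=cv2.INTER_CUBIC)
b=cv2.resize(s[150:260,105:185],None,fx=5,fy=5,interpolation=cv2.INTER_CUBIC)
g=np.clip(np.hstack([a,b]).astype(float)/255,0,1)**0.5*255
cv2.imwrite("pics/crop1.png",g.astype(np.uint8))
m=(t[...].max(2)<60).astype(np.uint8); m[:, :395]=0; m[:,445:]=0; m[:190]=0; m[250:]=0
n,l,st,ce=cv2.connectedComponentsWithStats(m)
for i in range(1,n):
    if st[i,4]>30: print(st[i],ce[i],plane("top",*ce[i],163),plane("top",*ce[i],199))
E
```

```text
[408 199  32  34 710] [423.32112676 214.88450704] [ 551.8 -279.8] [ 547.2 -267.6]
```

View pics/crop1.png

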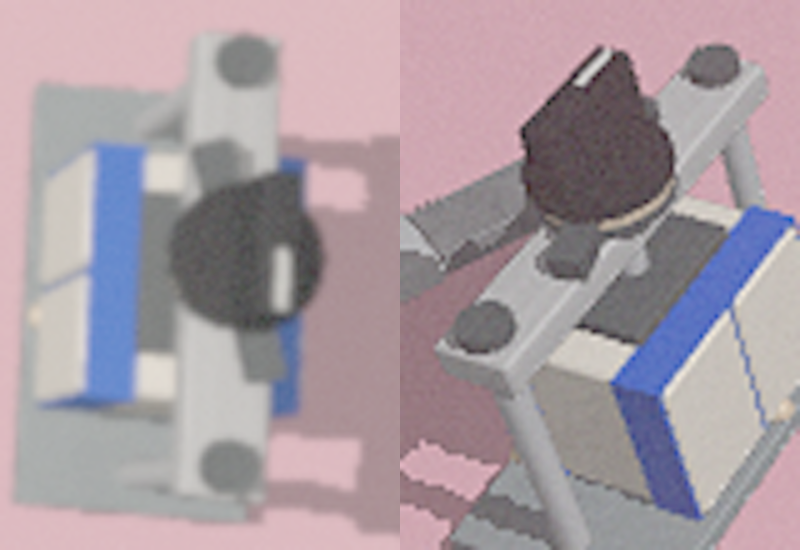

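The crop (5x) shows the top-view disc centred at about (246,253), which is pixel (424,215). The bolts are at (246,60) and (230,466), and the wing lies nearly along the bridge. In the scene view the bolts are at (85,325) and (312,65).

```bash
python3 - <<'E'
from h import *
T=lambda x,y:(x/5-.4+375,y/5-.4+165); S=lambda x,y:((x)/5-.4+105,y/5-.4+150)
for z in (143,150):
  for n,p,q in (("top",T(246,60),T(230,466)),("scene",S(85,325),S(312,65))):
    a,b=plane(n,*p,z),plane(n,*q,z); d=a-b
    print(z,n,a,b,(a+b)/2,np.hypot(*d),np.degrees(np.arctan2(d[1],d[0])))
print("disc top",plane("top",*T(246.5,253),163))
print("disc scene",plane("scene",*S(199,168),163))
# wing mark ends (top)
print("mark",plane("top",*T(282,247),199),plane("top",*T(282,313),199))
print("tip edge",plane("top",*T(300,175),199))
print("bridge edges",[plane("top",*T(*k),143) for k in((190,40),(176,490),(280,40),(264,497))])
print("tumbler",plane("top",287,174,85), "redknob",plane("top",157,268,163))
E
```

```text
143 top [ 632.7 -293.2] [ 469.  -275.2] [ 550.85 -284.2 ] 164.68664183837137 -6.2748777359981265
143 scene [ 631.2 -293.4] [ 468.4 -276.4] [ 549.8 -284.9] 163.6851856461055 -5.9613694160488
150 top [ 631.2 -290.7] [ 468.9 -272.9] [ 550.05 -281.8 ] 163.27317599654887 -6.258811254827809
150 scene [ 636.5 -288.1] [ 475.7 -271.3] [ 556.1 -279.7] 161.6752300137532 -5.964487101253123
disc top [ 551.1 -280.9]
disc scene [ 558.7 -277.9]
mark [ 548.5 -281.8] [ 523.8 -280. ]
tip edge [ 575.5 -290.5]
bridge edges [array([ 641.7, -271.3]), array([ 460. , -253.5]), array([ 640.7, -307.4]), array([ 456.6, -287.5])]
tumbler [660.4 -15.3] redknob [458.7 245.8]
```

```bash
python3 - <<'E'
from h import *
for u,v in((60,175),(115,120),(10,165)): print(plane("scene",u,v,0))
for u,v in((0,70),(85,20)): print([plane("scene",u,v,z) for z in (200,300)])
E
```

```text
[ 434.8 -629.8]
[ 171.9 -621.6]
[ 432.7 -785.3]
[array([ 293.3, -815.3]), array([ 444.1, -629.6])]
[array([ -47.2, -787.5]), array([ 170.5, -607.2])]
```

>>> {"api": "servo_tool", "payload": {
  "steps": [
    [9.4,0,0,4,0],
    [9.4,0,0,4,0],
    [9.4,1.7,-4.0,0,-8.2],
    [9.4,1.7,-4.0,0,-8.2],
    [9.4,1.7,-4.0,0,-8.2],
    [9.4,1.7,-4.0,0,-8.2],
    [9.4,1.7,-4.0,0,-8.2],
    [9.4,1.7,-4.0,0,-8.2],
    [9.4,1.7,-4.0,0,-8.2],
    [9.4,1.7,-4.0,0,-8.2]
  ],
  "force": 20
}}

```text
time_s: 1.1
ee_pos: [359.9, 208.0, 285.3]
tcp_rot: [0.0, 0.7, 0.714, -0.0]
wrist_force: [0.2, 0.2, -0.4]
finger_gap: 93.9
grasp_force: 0.0
```

>>> {"api": "servo_tool", "payload": {
  "steps": [
    [9.4,1.6,-4.1,0,-8.1],
    [9.4,1.6,-4.1,0,-8.1],
    [9.4,1.6,-4.1,0,-8.1],
    [9.4,1.6,-4.1,0,-8.1],
    [9.4,1.6,-4.1,0,-8.1],
    [9.4,1.6,-4.1,0,-8.1],
    [9.4,1.6,-4.1,0,-8.1],
    [9.4,1.6,-4.1,0,-8.1],
    [9.4,1.6,-4.1,0,-8.1],
    [9.4,1.6,-4.1,0,-8.1],
    [9.4,1.6,-4.1,0,-8.1],
    [9.4,1.5,-4.0,-2,-8.1]
  ]
}}

```text
time_s: 2.3
ee_pos: [552.5, -284.0, 267.4]
tcp_rot: [0.001, 0.999, -0.053, 0.002]
wrist_force: [0.3, 1.0, 0.3]
finger_gap: 94.2
grasp_force: 0.0
```

>>> {"api": "servo_tool", "payload": {
  "steps": [
    [9.4,0,0,-3,0],
    [9.4,0,0,-2,0],
    [9.4,0,0,0,0]
  ]
}}

```text
time_s: 2.6
ee_pos: [548.7, -280.5, 211.4]
tcp_rot: [-0.002, 0.999, -0.05, -0.004]
wrist_force: [-0.3, 0.7, 0.1]
finger_gap: 93.9
grasp_force: 0.0
```

```bash
python3 - <<'E'
from h import *
t=eyes.capture("top"); s=eyes.capture("scene"); st=bot.get_state()
w,x,y,z=st["tcp_rot"]; print(st["time_s"],st["ee_pos"],np.degrees(np.arctan2(1-2*(x*x+z*z),2*(x*y-w*z))),st["joints"])
tgt=(551,-281.5); print(proj("top",[*tgt,199]),proj("scene",[*tgt,199]),proj("top",st["ee_pos"]),proj("scene",st["ee_pos"]))
a=cv2.resize(t[165:275,375:455],None,fx=5,fy=5,interpolation=cv2.INTER_CUBIC)
b=cv2.resize(s[120:230,105:185],None,fx=5,fy=5,interpolation=cv2.INTER_CUBIC)
cv2.imwrite("pics/crop2.png",((np.hstack([a,b])/255.)**.5*255).astype(np.uint8))
E
```

```text
2.7 [ 550.7931391  -281.22879705  215.44654874] -95.7042123883238 [-5.84498271e-01  3.37084169e-01  1.39017685e+00 -6.36286870e-05
  1.41504083e+00  1.08586515e+00]
[430.7 212.7] [140.  166.6] [433.8 211.5] [138. 160.]
```

View pics/crop2.png

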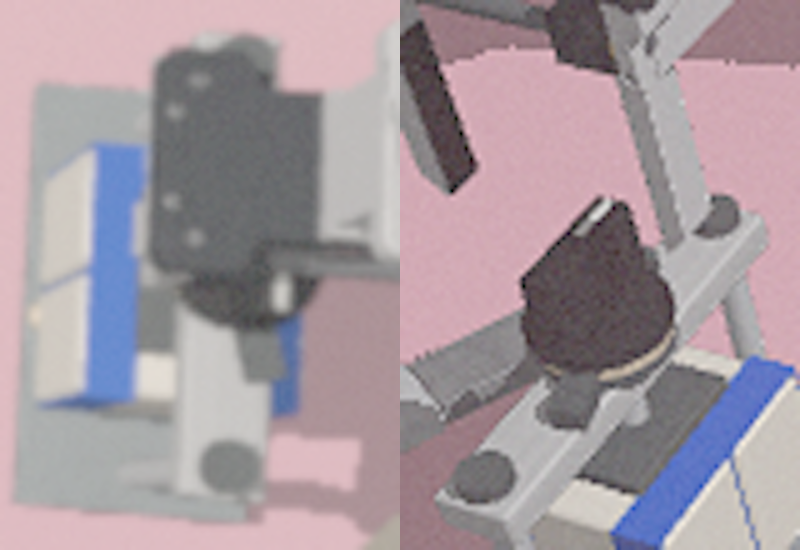

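The open fingers straddle the wing: in the scene crop the tips are at about (455,185) and (690,240), with the wing between them. I'll go down and pinch.

>>> {"api": "servo_tool", "payload": {
  "steps": [
    [9.4,0,0,-2,0],
    [9.4,0,0,-1.5,0],
    [9.4,0,0,-1,0],
    [9.4,0,0,0,0],
    [5,0,0,0,0],
    [3,0,0,0,0],
    [1,0,0,0,0],
    [1,0,0,0,0],
    [0.5,0,0,0,0],
    [0.5,0,0,0,0]
  ],
  "force": 10
}}

```text
time_s: 3.7
ee_pos: [550.9, -281.4, 170.6]
tcp_rot: [0.0, 0.999, -0.05, 0.0]
wrist_force: [-0.3, -0.2, 0.3]
finger_gap: 49.6
grasp_force: 0.0
```

```bash
cat > st.py <<'E'
from h import *
st=bot.get_state()
w,x,y,z=st["tcp_rot"]; print(st["time_s"],st["ee_pos"].round(1),"yaw",np.degrees(np.arctan2(1-2*(x*x+z*z),2*(x*y-w*z))).round(2),"F",st["wrist_force"].round(1),"T",st["wrist_torque"].round(2),st["finger_gap"],st["grasp_force"])
E
python3 st.py
```

```text
3.7 [ 550.9 -281.4  170.6] yaw -95.71 F [-0.3 -0.2  0.3] T [-0.    0.19 -0.03] 49.60558186554757 0.0
```

>>> {"api": "servo_tool", "payload": {
  "steps": [
    [0.5,0,0,0,0],
    [0.5,0,0,0,0],
    [0.5,0,0,0,0],
    [0.5,0,0,0,0],
    [0.5,0,0,0,0],
    [0.5,0,0,0,0],
    [0.5,0,0,0,0]
  ]
}}

```text
time_s: 4.4
ee_pos: [550.7, -282.3, 170.5]
tcp_rot: [0.001, 0.999, -0.05, -0.0]
wrist_force: [-0.1, -3.7, 0.6]
finger_gap: 15.6
grasp_force: 10.0
```

```bash
python3 st.py
```

```text
4.4 [ 550.7 -282.3  170.5] yaw -95.71 F [-0.1 -3.7  0.6] T [-0.66  0.24  0.02] 15.600977650188321 9.996534883975983
```

>>> {"api": "servo_tool", "payload": {
  "steps": [
    [0,0,-0.15,0,0],
    [0,0,0,0,0],
    [0,0,0,0,0],
    [0,0,0,0,0]
  ],
  "force": 60
}}

```text
time_s: 4.8
ee_pos: [550.7, -282.4, 170.5]
tcp_rot: [-0.0, 0.999, -0.05, -0.0]
wrist_force: [-1.3, -0.7, 0.7]
finger_gap: 15.7
grasp_force: 60.0
```

```bash
python3 st.py
```

```text
4.8 [ 550.7 -282.4  170.5] yaw -95.7 F [-1.3 -0.7  0.7] T [-0.08  0.3  -0.03] 15.712542639183477 59.99774515628815
```

>>> {"api": "servo_tool", "payload": {
  "steps": [
    [0,0,0,0,4],
    [0,0,0,0,8],
    [0,0,0,0,8],
    [0,0,0,0,8],
    [0,0,0,0,8],
    [0,0,0,0,0],
    [0,0,0,0,0]
  ]
}}

```text
time_s: 5.5
ee_pos: [550.9, -282.9, 170.5]
tcp_rot: [0.0, 0.966, 0.26, 0.0]
wrist_force: [-0.4, -1.8, 0.1]
finger_gap: 15.7
grasp_force: 60.0
```

```bash
python3 st.py
```

```text
5.5 [ 550.9 -282.9  170.5] yaw -59.87 F [-0.4 -1.8  0.1] T [-0.32  0.2   0.02] 15.702746699221336 59.998013377189636
```

>>> {"api": "servo_tool", "payload": {
  "steps": [
    [0,0,0,0,6],
    [0,0,0,0,8],
    [0,0,0,0,8],
    [0,0,0,0,8],
    [0,0,0,0,8],
    [0,0,0,0,8],
    [0,0,0,0,6],
    [0,0,0,0,2],
    [0,0,0,0,0],
    [0,0,0,0,0]
  ]
}}

```text
time_s: 6.5
ee_pos: [551.5, -283.2, 170.5]
tcp_rot: [0.001, 0.742, 0.67, 0.0]
wrist_force: [1.7, -2.7, -2.0]
finger_gap: 15.2
grasp_force: 60.0
```

```bash
python3 st.py; python3 - <<'E'
from h import *
t=eyes.capture("top"); s=eyes.capture("scene")
a=cv2.resize(t[165:275,375:455],None,fx=5,fy=5,interpolation=cv2.INTER_CUBIC)
b=cv2.resize(s[120:230,105:185],None,fx=5,fy=5,interpolation=cv2.INTER_CUBIC)
cv2.imwrite("pics/crop3.png",((np.hstack([a,b])/255.)**.5*255).astype(np.uint8))
E
```

```text
6.5 [ 551.5 -283.2  170.5] yaw -5.82 F [ 1.7 -2.7 -2. ] T [-0.6  -0.2   0.02] 15.157044041978079 59.99663829803467
```

View pics/crop3.png

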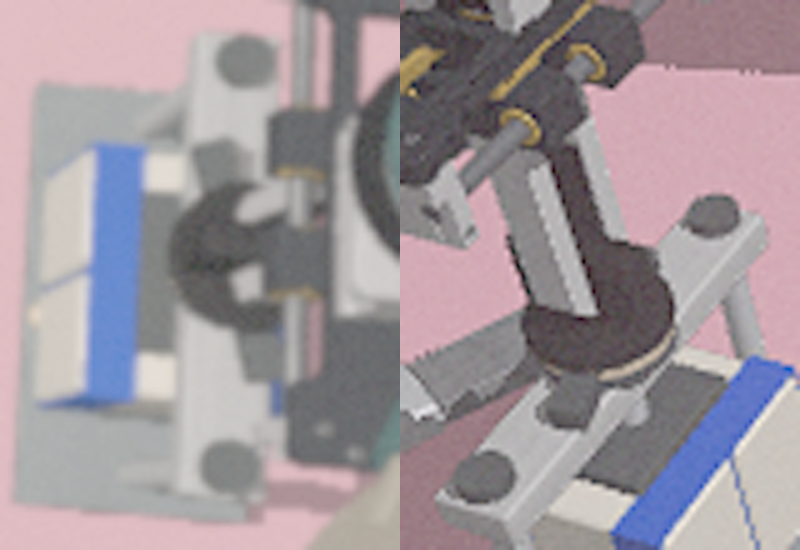

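The wing now lies across the bridge, still between the fingers. I'll let go and lift straight up.

>>> {"api": "servo_tool", "payload": {
  "steps": [
    [6,0,0,0,0],
    [6,0,0,0,0],
    [6,0,0,0,0],
    [6,0,0,0,0],
    [6,0,0,0,0],
    [6,0,0,0,0],
    [6,0,0,2,0],
    [6,0,0,3,0],
    [6,0,0,4,0],
    [6,0,0,4,0],
    [6,0,0,0,0]
  ]
}}

```text
time_s: 7.7
ee_pos: [553.2, -284.3, 307.0]
tcp_rot: [0.006, 0.741, 0.671, 0.002]
wrist_force: [0.9, 0.3, 0.1]
finger_gap: 59.6
grasp_force: 0.0
```

>>> {"api": "servo_tool", "payload": {
  "steps": [
    [6,-4,2,1,0],
    [6,-4,2,0,0],
    [6,-4,2,0,0],
    [6,-4,2,0,0],
    [6,-4,2,0,0],
    [6,0,0,0,0],
    [6,0,0,0,0]
  ]
}}

```text
time_s: 8.4
ee_pos: [350.4, -182.5, 310.6]
tcp_rot: [0.001, 0.742, 0.671, 0.0]
wrist_force: [0.0, 0.1, 0.3]
finger_gap: 59.6
grasp_force: 0.0
```

```bash
python3 st.py; python3 - <<'E'
from h import *
t=eyes.capture("top"); s=eyes.capture("scene")
cv2.imwrite("pics/top4.png",t)
a=cv2.resize(t[165:275,375:455],None,fx=5,fy=5,interpolation=cv2.INTER_CUBIC)
b=cv2.resize(s[120:230,105:185],None,fx=5,fy=5,interpolation=cv2.INTER_CUBIC)
cv2.imwrite("pics/crop4.png",((np.hstack([a,b])/255.)**.5*255).astype(np.uint8))
E
```

```text
8.4 [ 350.4 -182.5  310.6] yaw -5.73 F [0.  0.1 0.3] T [-0.07  0.01 -0.02] 59.5836903785212 0.0
```

View pics/crop4.png

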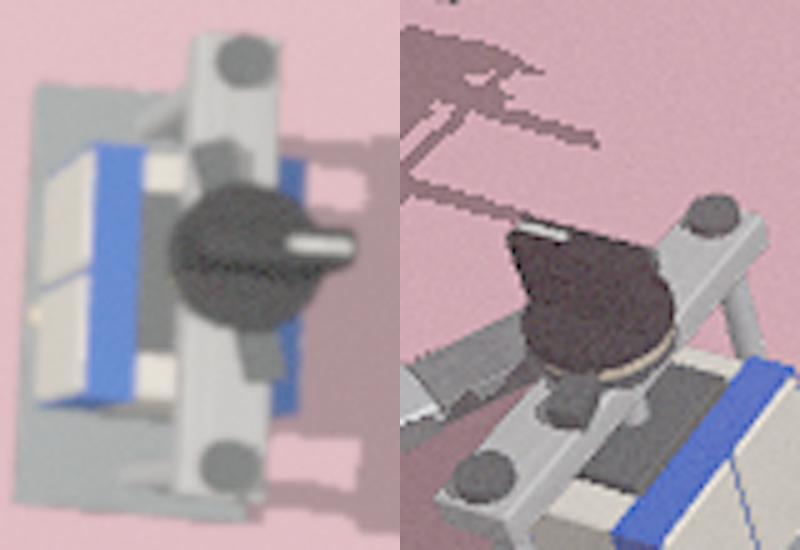

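View pics/top4.png

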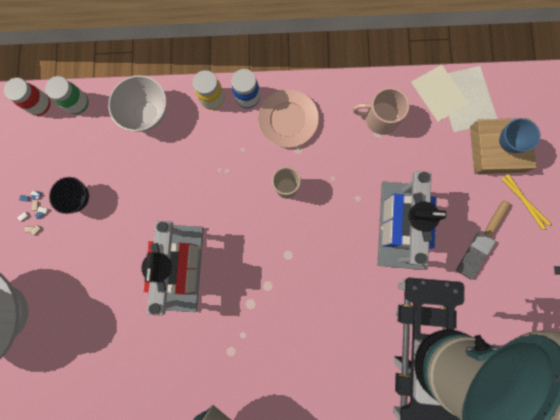

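The wing stands square across the bridge: its mark runs from about (288,243) to (354,246) in the crop. The red clamp at (157,268) and the tumbler at (287,182) are unmoved and the arm is clear. I'll check the angle and hand in.

```bash
python3 - <<'E'
from h import *
T=lambda x,y:(x/5-.4+375,y/5-.4+165)
d=plane("top",*T(354,246.5),199)-plane("top",*T(288,243),199); a=np.degrees(np.arctan2(d[1],d[0])); print(a, "target -96")
if abs(a+96)<5: print(bot.hand_in())
E
```

```text
-94.52647527909873 target -96
the job is handed in; nothing more can be done
None
```

The blue-banded clamp's knob is broken loose and turned a quarter turn anticlockwise; the final picture puts its wing within about 1.5° of square across the bridge. The red knob and the tumbler look unmoved, and the job was handed in at about 8.5 s with the arm clear.

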